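# Stand the slumped boards back in the rack

## Task

In the drying rack, two wooden boards (a rectangular chopping board and a paddle board with a handle) have slumped forward towards the robot. Push each of them at its upper part with the fingertips, up and over, until it leans back on the rack's rear wire like the metal tray does; do not lift them, keep their feet where they stand in the rack's channel, and leave the tray, bottle, tumbler and mug alone. Finish with the robot clear of everything.

Things in the scene. Friction and masses are not known exactly. Their poses are not given: they have to be found in the camera images.
- rack: Fixed dish-drying rack: steel wire on a grey drip tray 170 mm deep (x) by 470 mm wide (y). Origin: centre of its underside, on the counter; x points level away from the robot (rear), y along its length, z up. Two boards and a tray stand in it side by side along y, about 140 mm apart, in any order.
- rack_channel (a point): Middle of the channel for the boards' feet, above the rack's origin, on the rack's flat floor 8 mm above the counter. It runs along y between two low rails 36 mm apart (tops 18 mm above the counter).
- rack_front (a point): Middle of the front rest wire: 8 mm thick, level along y, x = -41 mm, 92 mm above the counter. A slumped board leans about 20 degrees forward on it.
- rack_rear (a point): Middle of the rear rest wire: 8 mm thick, level along y, x = +35 mm, 92 mm above the counter. A board put back leans about 16 degrees on it; a board falls onto it by itself once tipped about 5 degrees past upright.
- board: Rectangular pale-wood chopping board, 14 mm thick, 130 mm wide, 190 mm tall, about 0.2 kg, loose. Origin: centre of its lower edge (its foot); its z axis runs up the board, y along its width, x through its thickness to the rear. At the start it leans forward: its top is about 65 mm nearer the robot than its foot and about 190 mm above the counter.
- board_top (a point): Centre of the top edge of the chopping board, 190 mm up the board from its origin.
- paddle: Darker wooden paddle board, 14 mm thick: blade 120 mm wide and 135 mm tall with a handle 40 mm wide on top, 200 mm tall in all, about 0.2 kg, loose. Origin: centre of its lower edge (its foot); its z axis runs up the board, y along its width, x through its thickness to the rear. At the start it leans forward: its top is about 70 mm nearer the robot than its foot and about 200 mm above the counter.
- paddle_top (a point): Centre of the top end of the paddle board's handle, 200 mm up the board from its origin.
- tray: Small rimmed aluminium baking tray, 14 mm deep, 130 mm wide, 170 mm tall, loose, already leaning back on the rear wire; to be left so. Origin: centre of its lower edge; z up the tray, x to the rear.
- tray_top (a point): Centre of the tray's top edge, 170 mm up the tray from its origin.
- soap: Bystander: blue washing-up bottle, 64 mm across, 190 mm tall, beyond the rack's left (+y) end. Origin: centre of its underside.
- tumbler: Bystander: pale green tumbler, 74 mm across, 120 mm tall, beyond the rack's right (-y) end. Origin: centre of its underside.
- mug: Bystander: white mug, 76 mm across plus a handle at its +y side, 85 mm tall, in front of the rack (robot side). Origin: centre of its underside.
Things that resemble listed ones, but are neither listed nor needed, are in the scene too. Leave any blue or red look-alike of the paddle alone. Leave any green look-alike of the board alone.

How it is judged (in metres and radians):
At the end, for the whole second after the job is handed in: Chopping board, paddle board and tray all lean back on the rear wire, at rest: each one's top is more than 25 mm to the rear of the rack's centre line, its tilt is under 0.5 rad, and its foot stands in the channel (within 25 mm of the centre line and less than 20 mm above the counter) (x of each of board_top, paddle_top, tray_top in the frame of rack above 0.025 m and angle between each of board, paddle, tray's own z axis and vertical below 0.5 rad and x of board in the frame of rack between -0.025 and 0.025 m and z of each of board, paddle, tray in the frame of rack below 0.02 m and linear speed of each of board, paddle, tray below 0.03 m/s and x of paddle in the frame of rack between -0.025 and 0.025 m and x of tray in the frame of rack between -0.025 and 0.025 m); the robot touches nothing.
It fails at once if a board or the tray is lifted: its foot rises more than 40 mm above the counter (height (world z) of any of board, paddle, tray above 0.04 m).
It fails at once if a board's foot is carried or dragged more than 50 mm from where it started (distance of any of board, paddle from where it was at the start of the episode above 0.05 m).
It fails at once if the tray is disturbed (moved more than 30 mm) (distance of any of tray, tray_top from where it was at the start of the episode above 0.03 m).
It fails at once if the bottle, tumbler or mug is disturbed (moved more than 30 mm or tipped) (distance of any of soap, tumbler, mug from where it was at the start of the episode above 0.03 m or angle between any of soap, tumbler, mug's own z axis and vertical above 0.4 rad).
It also fails if it takes over 48 s, if anything falls off the work surface, if the arm or the gripper's body presses on something with over 40 N, if the wrist force passes 120 N, or if a joint passes its speed limit or range.

## Robot

A 6-joint arm with a two-finger parallel gripper is mounted at the origin on the work surface. World frame = base frame: x ahead of the robot, y to its left, z up, the work surface at z = 0. Lengths are in m, angles in degrees, forces in N, time in s.
With the tool pointing down it reaches from about 0.375 to 0.975 m from the base axis. Payload 3.8 kg.
Tool frame: the origin (TCP) lies between the finger pads; the fingertips stand 11 mm ahead of it and the grasp point (between the pads) lies 8 mm behind it (robot.tcp_to_tips is the distance from the TCP to the fingertips, in m); z points along the fingers, y is the line along which they close (so a half turn about z gives the same grasp; the last joint's range is limited). The gripper opens to 85 mm and grips with 20 to 120 N. Pads are 22 mm wide; open, the fingers measure 114 mm over their backs; the gripper's body (76 mm by 85 mm) begins 54 mm behind the grasp point. The pads swing forward as they close: fully open they stand 13 mm farther back than shut.
Start: joints at [-71.671, 15.12, 91.902, -0, 72.978, -2.114], TCP at [0.236, -0.632, 0.242] pointing down, gripper open.
Joint ranges: [-150.88, 150.88], [-54.13, 125.18], [17.81, 147.31], [-75.09, 255.09], [0, 152.58], [-146.25, 146.25]. Speed limits (degrees/s): [147.25, 147.25, 180, 180, 180, 180].

## Interface

Orientations are given as [roll, pitch, yaw] about the fixed x, y, z axes, in that order (R = Rz(yaw) Ry(pitch) Rx(roll)).
In Python, from workcell import robot, cams gives the robot as it stands.
- The arm moves only by the tool jog_arm, never from a script. Its argument "plan" is a list of rows, each an object with "grip": the opening, from -1 (shut) to 1 (fully open), so that 0 is half open; "xyz": the shift along the world's x, y, z as a fraction of full scale, a list of three; "twist": the turn, a rotation vector about the world's x, y, z as a fraction of full scale, a list of three. In form: [{"grip": grip, "xyz": [dx, dy, dz], "twist": [ax, ay, az]}, ...]. A call has 1 to 8 rows; each row shifts and turns the commanded pose from where the row before left it; what a row does not reach is not made up. Full scale, the value 1, is 2.5 cm for a shift and 0.12 rad for a turn. A row lasts 1/12 s, in which the tool goes at most 41.7 mm and 7.16 degrees, less where a joint would pass 70% of its speed; a pose out of reach is approached as far as the arm can. A call with a number of a shift or a turn outside -1 to 1 is refused whole. A call with a gripper value outside its range is refused whole. The fingers move at their own pace and stop on an object; "grip_force" is the grip in N (left out, the last holds). Time passes only in rows, so rows that do not move let the fingers close. It gives the time, the measured TCP pose, the force, the opening and the grip force at its end, in the units of the state.
- robot.get_state(): the state, without advancing time (a new reading comes with each control period).
- cams.capture(name): name is "scene" or "top" or "wrist"; returns a dict with "color" (480x640x3 uint8, red, green, blue), "z_map" (480x640 float32, m along the optical axis (not along the pixel's ray), 0 where there is no reading), "camera_matrix" (3x3 intrinsics, pixels), "rvec" (rotation vector, rad) and "tvec" (3), from world to camera coordinates, as OpenCV has them. Camera axes: x right, y down, z forward; pixel columns grow to the right and rows downward; lengths in m; the calibration is good to about 2 mm. A picture is of the moment at which its call begins.
- robot.job_done(): hands the job in; it is judged then, once.
The state is a dict: "clock": time; "joint_positions": joint angles; "joint_vel": joint speeds; "effort": joint torques, N m; "position": TCP position; "tool_rot": TCP orientation; "ft_force": force on the tool from outside, world axes, zero at the start; "torque": the same for the moment, N m; "grip_width": finger opening in m; "gripper_force": force on a finger pad.
Only numpy, scipy, OpenCV 4.12 (cv2) and the standard library are available. Lean on these libraries where they do the work, as an engineer would, in place of code of your own. Each camera call takes 0.05 s, during which the arm holds its last target. There are 200 camera calls.

## Working session

There is one attempt and no reset: what is moved stays moved. The work goes in short steps, Python scripts to look and compute and a tool call to move; the robot and the scene stay as the last step left them, time stands still between calls to the robot, and variables do not carry over. Pictures are saved under pics/ and viewed, at most 10 in all, crops included, and the job is handed in when it is done.

Besides the shell and the picture viewer there is one more tool, called after "Call:" as a command line: name --argument value ..., lists and objects as JSON in quotes. jog_arm: Moves the arm, as the interface text tells. Shift numbers are shares of 2.5 cm and turn numbers shares of 0.12 rad, none past 1 either way. Its arguments: {"type":"object","properties":{"plan":{"type":"array"},"grip_force":{"type":"number"}},"required":["plan"]}

```bash
mkdir -p pics; cat > h.py <<'E'
import numpy as np, cv2
from workcell import robot, cams
def cap(n):
    c=cams.capture(n); R=cv2.Rodrigues(np.array(c['rvec'],float))[0]; t=np.array(c['tvec'],float).ravel(); K=np.array(c['camera_matrix'])
    z=c['z_map']; v,u=np.mgrid[:480,:640]
    P=np.stack([(u-K[0,2])/K[0,0]*z,(v-K[1,2])/K[1,1]*z,z],-1)
    c['W']=(P-t)@R; c['W'][z==0]=np.nan; c['C']=-R.T@t
    return c
E
python3 - <<'E'
from h import *
for n in('scene','top'):
    c=cap(n); cv2.imwrite(f'pics/{n}0.png',c['color'][...,::-1]); np.savez(f'{n}0.npz',W=c['W'],color=c['color'],K=c['camera_matrix'],rvec=c['rvec'],tvec=c['tvec']); print(n,c['C'])
print(robot.get_state())
E
```

```text
scene [0.89542541 0.36478647 1.14424232]
top [ 0.28188428 -0.07624852  1.82761604]
{'clock': 0.1, 'joint_positions': array([-7.16706125e+01,  1.51688343e+01,  9.19758718e+01,  8.16847546e-05,
        7.29758557e+01, -2.11548601e+00]), 'joint_vel': array([-0.01473954, -0.14106538, -0.20382892, -0.08897751, -0.07220223,
       -0.02311343]), 'effort': array([ 6.03991266e-04, -5.16707110e+01, -3.68589914e+01, -6.77760568e-05,
        6.30301874e-03,  1.64178380e-05]), 'position': array([ 0.23556189, -0.63186983,  0.24101651]), 'tool_rot': array([-1.79879523e+02, -4.52839261e-03,  2.04448448e+01]), 'ft_force': array([ 1.42276352, -0.37624401,  0.03352069]), 'torque': array([-0.04340909,  0.00480392, -0.026929  ]), 'gripper_force': 0.0, 'grip_width': 0.08514278988771092}
```

View pics/scene0.png

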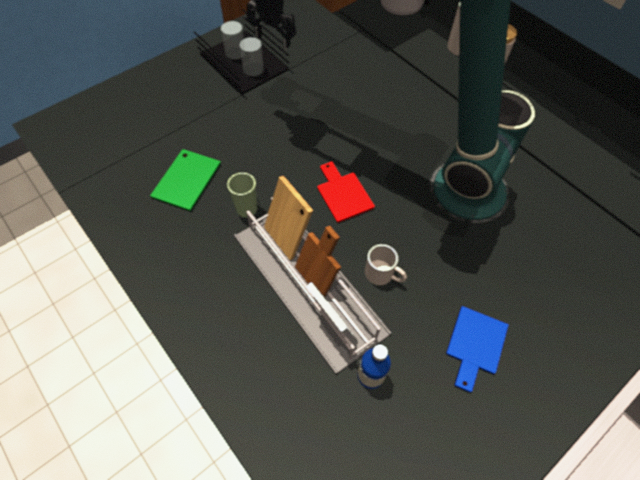

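View pics/top0.png

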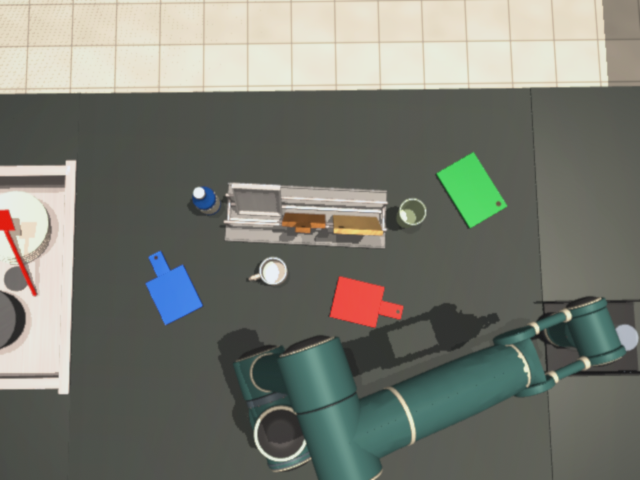

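The top view (up is +x, left is +y) shows the chopping board near pixel (357,224), the paddle at (304,224) and the tray at (258,200). The bottle is at (205,200), the tumbler at (411,212) and the mug at (272,270). Next I'll measure them with depth from both views.

```bash
python3 - <<'E'
import numpy as np, cv2
np.set_printoptions(precision=3,suppress=True)
for n in('top','scene'):
    d=np.load(n+'0.npz'); W=d['W']; c=d['color']; hsv=cv2.cvtColor(c,cv2.COLOR_RGB2HSV)
    H,S,V=[hsv[...,i].astype(int) for i in range(3)]
    roi=(W[...,0]>.3)&(W[...,0]<.8)&(abs(W[...,1])<.6)&(W[...,2]>.02)&(W[...,2]<.3)
    print(n,'hsv',hsv[224,357],hsv[224,300],hsv[220,355])
    # profile of things over 0.03 along y
    wood=roi&(S>90)&(H<25)&(H>4)
    for nm,m in(('board',wood&(H>=15)),('paddle',wood&(H<15))):
        p=W[m]; 
        if len(p)<20: print(nm,len(p)); continue
        top=p[p[:,2]>np.percentile(p[:,2],99.5)-.012]
        print(nm,len(p),'min',np.percentile(p,1,0),'max',np.percentile(p,99,0),'top',top.mean(0),top.min(0),top.max(0))
    oth=roi&~wood
    for nm,b in(('soap',(H>100)&(H<125)&(S>120)),('tumbler',(H>25)&(H<50)&(S>40)&(V>60))):
        p=W[oth&b&(W[...,2]>.05)]; print(nm,len(p),np.percentile(p,1,0),np.percentile(p,99,0)) if len(p) else 0
    g=roi&(S<60)&(W[...,2]>.025)
    l,lab,st,_=cv2.connectedComponentsWithStats(g.astype(np.uint8))
    for i in range(1,l):
        if st[i,4]>40: p=W[lab==i]; print('grey',st[i],np.percentile(p,2,0),np.percentile(p,98,0))
E
```

```text
top hsv [ 17 131 154] [ 14 163 105] [ 18 133 153]
board 826 min [ 0.482 -0.263  0.028] max [ 0.556 -0.136  0.196] top [ 0.491 -0.199  0.189] [ 0.479 -0.263  0.184] [ 0.503 -0.136  0.199]
paddle 649 min [ 0.49  -0.113  0.024] max [0.567 0.002 0.203] top [ 0.496 -0.053  0.199] [ 0.489 -0.073  0.193] [ 0.503 -0.033  0.207]
soap 278 [0.57  0.192 0.106] [0.628 0.25  0.155]
tumbler 230 [ 0.518 -0.39   0.051] [ 0.585 -0.321  0.121]
grey [ 224  183  164   51 1838] [ 0.526 -0.285  0.029] [0.624 0.163 0.178]
grey [193 187  12  12 111] [0.587 0.208 0.122] [0.624 0.243 0.198]
grey [199 193  21  21 130] [0.568 0.19  0.029] [0.614 0.236 0.103]
grey [397 199  29  28 346] [ 0.518 -0.391  0.028] [ 0.587 -0.322  0.124]
grey [249 257  39  28 252] [ 0.36  -0.004  0.028] [0.432 0.098 0.092]
scene hsv [48 23 56] [ 16 145 167] [35 29 53]
board 2212 min [ 0.483 -0.266  0.022] max [ 0.557 -0.137  0.19 ] top [ 0.492 -0.197  0.186] [ 0.478 -0.267  0.179] [ 0.507 -0.035  0.193]
paddle 1862 min [ 0.492 -0.138  0.023] max [0.563 0.003 0.199] top [ 0.498 -0.053  0.195] [ 0.488 -0.073  0.188] [ 0.507 -0.035  0.202]
soap 536 [0.577 0.192 0.099] [0.632 0.252 0.16 ]
tumbler 778 [ 0.518 -0.394  0.051] [ 0.588 -0.322  0.121]
grey [ 245  210  135  148 1429] [ 0.526 -0.288  0.028] [0.624 0.165 0.175]
grey [365 245  41  36 420] [ 0.361 -0.004  0.029] [0.434 0.095 0.086]
grey [372 345  16  16 192] [0.586 0.207 0.134] [0.614 0.234 0.192]
grey [358 361  28  26 161] [0.6   0.196 0.027] [0.633 0.253 0.097]
```

Both views agree to within about 3 mm:

| Item | Position (m) |
|---|---|
| Board top | (0.491, -0.198, 0.188), foot near x = 0.556 |
| Paddle top | (0.497, -0.053, 0.198), foot near x = 0.566 |
| Rack yaw | about -4° |

These match the stated heights and spacing. I'll shut the gripper and move in front of the board.

Call:
jog_arm --plan '[{"grip": -1,"xyz": [0.4,0.9,0],"twist": [0,0,-0.2]},{"grip": -1,"xyz": [0.4,0.9,0],"twist": [0,0,-0.2]},{"grip": -1,"xyz": [0.4,0.9,0],"twist": [0,0,-0.2]},{"grip": -1,"xyz": [0.4,0.9,0],"twist": [0,0,-0.2]},{"grip": -1,"xyz": [0.4,0.9,0],"twist": [0,0,-0.2]},{"grip": -1,"xyz": [0.4,0.9,0],"twist": [0,0,-0.2]},{"grip": -1,"xyz": [0.4,0.9,0],"twist": [0,0,-0.2]},{"grip": -1,"xyz": [0.4,0.9,0],"twist": [0,0,-0.2]}]'

```text
clock: 0.77
position: [0.3159, -0.451, 0.2417]
tool_rot: [-179.9, 0.0, 9.4]
ft_force: [0.3, 0.1, 0.3]
grip_width: -0.0001
gripper_force: 0.0
```

Call:
jog_arm --plan '[{"grip": -1,"xyz": [0.4,0.9,0],"twist": [0,0,-0.2]},{"grip": -1,"xyz": [0.4,0.9,0],"twist": [0,0,-0.2]},{"grip": -1,"xyz": [0.4,0.9,0],"twist": [0,0,-0.2]},{"grip": -1,"xyz": [0.4,0.9,0],"twist": [0,0,-0.2]},{"grip": -1,"xyz": [0.4,0.9,0],"twist": [0,0,-0.2]},{"grip": -1,"xyz": [0.4,0.9,0],"twist": [0,0,-0.2]},{"grip": -1,"xyz": [0.4,0.9,0],"twist": [0,0,-0.2]},{"grip": -1,"xyz": [0,0,0],"twist": [0,0,-0.2]}]'

```text
clock: 1.43
position: [0.3865, -0.2915, 0.2417]
tool_rot: [-179.9, 0.0, -1.5]
ft_force: [0.0, 0.4, -0.0]
grip_width: 0.0001
gripper_force: 0.0
```

Call:
jog_arm --plan '[{"grip": -1,"xyz": [0.3,0.75,0],"twist": [0,0,-0.1]},{"grip": -1,"xyz": [0.3,0.75,0],"twist": [0,0,-0.1]},{"grip": -1,"xyz": [0.3,0.75,0],"twist": [0,0,0]},{"grip": -1,"xyz": [0.3,0.75,0],"twist": [0,0,0]},{"grip": -1,"xyz": [0.3,0.65,-0.5],"twist": [0,0,0]},{"grip": -1,"xyz": [0,0,-0.8],"twist": [0,0,0]},{"grip": -1,"xyz": [0,0,-0.8],"twist": [0,0,0]},{"grip": -1,"xyz": [0,0,-0.8],"twist": [0,0,0]}]'

```text
clock: 2.1
position: [0.4233, -0.2037, 0.169]
tool_rot: [180.0, -0.0, -2.9]
ft_force: [-0.1, -0.1, 0.2]
grip_width: -0.0001
gripper_force: 0.0
```

```bash
python3 - <<'E'
from h import *
s=robot.get_state();print(s['position'],s['tool_rot'],s['ft_force'])
c=cap('scene');cv2.imwrite('pics/s1.png',cv2.resize(c['color'][150:400,180:450,::-1],None,fx=2,fy=2))
E
```

```text
[ 0.42330332 -0.20372538  0.16902391] [ 1.79968939e+02 -2.07822634e-02 -2.88420906e+00] [-0.10671432 -0.09936731  0.22581621]
```

View pics/s1.png

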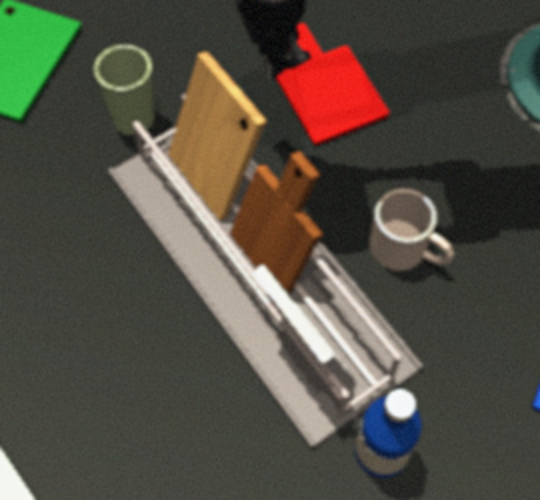

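The crop shows the closed fingers at about (290,50), in front of the upper part of the board with nothing between them. I'll push to the rear.

Call:
jog_arm --plan '[{"grip": -1,"xyz": [0.5,0.2,0],"twist": [0,0,0]},{"grip": -1,"xyz": [0.5,0,0],"twist": [0,0,0]},{"grip": -1,"xyz": [0.4,0,0],"twist": [0,0,0]},{"grip": -1,"xyz": [0.3,0,0],"twist": [0,0,0]},{"grip": -1,"xyz": [0.3,0,0],"twist": [0,0,0]},{"grip": -1,"xyz": [0.3,0,0],"twist": [0,0,0]},{"grip": -1,"xyz": [0.3,0,0],"twist": [0,0,0]},{"grip": -1,"xyz": [0.3,0,0],"twist": [0,0,0]}]'

```text
clock: 2.82
position: [0.4966, -0.1988, 0.17]
tool_rot: [180.0, -0.0, -2.9]
ft_force: [-0.4, 0.1, 0.8]
grip_width: -0.0001
gripper_force: 0.1
```

Call:
jog_arm --plan '[{"grip": -1,"xyz": [0.3,0,0],"twist": [0,0,0]},{"grip": -1,"xyz": [0.3,0,0],"twist": [0,0,0]},{"grip": -1,"xyz": [0.3,0,0],"twist": [0,0,0]},{"grip": -1,"xyz": [0.3,0,0],"twist": [0,0,0]},{"grip": -1,"xyz": [0.3,0,0],"twist": [0,0,0]},{"grip": -1,"xyz": [0.3,0,0],"twist": [0,0,0]}]'

```text
clock: 3.32
position: [0.5419, -0.1991, 0.1703]
tool_rot: [180.0, -0.1, -2.9]
ft_force: [-0.1, -0.7, 1.4]
grip_width: 0.0003
gripper_force: 0.4
```

```bash
python3 - <<'E'
from h import *
s=robot.get_state();print(s['position'],s['tool_rot'],s['ft_force'])
c=cap('scene');cv2.imwrite('pics/s2.png',cv2.resize(c['color'][150:400,180:450,::-1],None,fx=2,fy=2))
E
```

```text
[ 0.54187559 -0.19906725  0.17034832] [ 1.79963295e+02 -5.20686579e-02 -2.93101986e+00] [-0.13819851 -0.68160852  1.42650443]
```

View pics/s2.png

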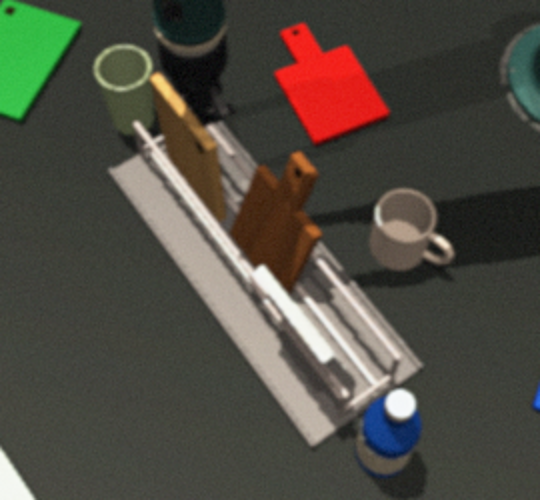

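The board is now nearly upright: its top edge runs from (155,78) to (215,145), with the fingers behind it. I'll push a little further so it tips over.

Call:
jog_arm --plan '[{"grip": -1,"xyz": [0.3,0,0],"twist": [0,0,0]},{"grip": -1,"xyz": [0.3,0,0],"twist": [0,0,0]},{"grip": -1,"xyz": [0.3,0,0],"twist": [0,0,0]},{"grip": -1,"xyz": [0.3,0,0],"twist": [0,0,0]},{"grip": -1,"xyz": [0,0,0],"twist": [0,0,0]},{"grip": -1,"xyz": [0,0,0],"twist": [0,0,0]}]'

```text
clock: 3.87
position: [0.5711, -0.1986, 0.1695]
tool_rot: [-180.0, 0.0, -2.9]
ft_force: [0.3, -0.2, -0.4]
grip_width: -0.0
gripper_force: 0.0
```

```bash
cat >> h.py <<'E'
def woods():
    for n in('top','scene'):
        c=cap(n); W=c['W']; hsv=cv2.cvtColor(c['color'],cv2.COLOR_RGB2HSV); H,S=hsv[...,0],hsv[...,1]
        roi=(W[...,0]>.4)&(W[...,0]<.8)&(W[...,2]>.02)&(W[...,2]<.22)&(S>90)&(H<25)&(H>4)
        for nm,a,b in(('board',-.27,-.128),('paddle',-.12,.02)):
            p=W[roi&(W[...,1]>a)&(W[...,1]<b)]; t=p[p[:,2]>np.percentile(p[:,2],99)-.01]
            print(n,nm,len(p),'top',t.mean(0).round(3),'z',np.percentile(p[:,2],[1,99]).round(3),'y',np.percentile(p[:,1],[1,99]).round(3))
    s=robot.get_state(); print(s['clock'],s['position'].round(4),s['ft_force'].round(2))
    return c
E
python3 -c "
from h import *
woods()"
```

```text
top board 561 top [ 0.582 -0.164  0.197] z [0.021 0.186] y [-0.252 -0.142]
top paddle 565 top [ 0.496 -0.053  0.198] z [0.024 0.204] y [-0.097  0.003]
scene board 622 top [ 0.61  -0.205  0.188] z [0.026 0.192] y [-0.268 -0.14 ]
scene paddle 1825 top [ 0.498 -0.054  0.195] z [0.025 0.198] y [-0.114  0.003]
3.9667 [ 0.5705 -0.1986  0.1695] [0.14 0.06 0.13]
```

The board's top is now at x = 0.61 and the contact force is about zero, so it has fallen onto the rear wire. I'll back off and move across to the paddle.

Call:
jog_arm --plan '[{"grip": -1,"xyz": [-0.5,0,0],"twist": [0,0,0]},{"grip": -1,"xyz": [-0.9,0,0],"twist": [0,0,0]},{"grip": -1,"xyz": [-0.9,0,0],"twist": [0,0,0]},{"grip": -1,"xyz": [-0.9,0,0],"twist": [0,0,0]},{"grip": -1,"xyz": [-0.9,0,0],"twist": [0,0,0]},{"grip": -1,"xyz": [-0.9,0,0],"twist": [0,0,0]},{"grip": -1,"xyz": [-0.9,0,0],"twist": [0,0,0]},{"grip": -1,"xyz": [0,0,0.2],"twist": [0,0,0]}]'

```text
clock: 4.63
position: [0.4182, -0.1975, 0.173]
tool_rot: [-179.9, 0.3, -3.0]
ft_force: [-0.7, -0.1, -1.0]
grip_width: 0.0002
gripper_force: 0.0
```

Call:
jog_arm --plan '[{"grip": -1,"xyz": [0,0.8,0],"twist": [0,0,0]},{"grip": -1,"xyz": [0,0.8,0],"twist": [0,0,0]},{"grip": -1,"xyz": [0,0.8,0],"twist": [0,0,0]},{"grip": -1,"xyz": [0,0.8,0],"twist": [0,0,0]},{"grip": -1,"xyz": [0,0.8,0],"twist": [0,0,0]},{"grip": -1,"xyz": [0,0.8,0],"twist": [0,0,0]},{"grip": -1,"xyz": [0,0.8,0],"twist": [0,0,0]},{"grip": -1,"xyz": [0,0.2,0],"twist": [0,0,0]}]'

```text
clock: 5.3
position: [0.4233, -0.0516, 0.1751]
tool_rot: [-179.9, -0.0, -2.8]
ft_force: [-0.2, 0.5, 0.4]
grip_width: -0.0001
gripper_force: 0.0
```

```bash
python3 -c "
from h import *
woods()"
```

```text
top board 1653 top [ 0.608 -0.206  0.19 ] z [0.022 0.196] y [-0.267 -0.142]
top paddle 499 top [ 0.51  -0.06   0.176] z [0.023 0.179] y [-0.113  0.001]
scene board 623 top [ 0.61  -0.206  0.188] z [0.028 0.193] y [-0.268 -0.141]
scene paddle 1828 top [ 0.498 -0.053  0.196] z [0.024 0.199] y [-0.113  0.003]
5.4 [ 0.4235 -0.0531  0.1751] [ 0.63 -0.33  0.22]
```

The board rests leaning back, and the fingers are lined up on the handle (y = -0.053). I'll push the paddle.

Call:
jog_arm --plan '[{"grip": -1,"xyz": [0.5,0,0],"twist": [0,0,0]},{"grip": -1,"xyz": [0.5,0,0],"twist": [0,0,0]},{"grip": -1,"xyz": [0.4,0,0],"twist": [0,0,0]},{"grip": -1,"xyz": [0.3,0,0],"twist": [0,0,0]},{"grip": -1,"xyz": [0.3,0,0],"twist": [0,0,0]},{"grip": -1,"xyz": [0.3,0,0],"twist": [0,0,0]},{"grip": -1,"xyz": [0.3,0,0],"twist": [0,0,0]},{"grip": -1,"xyz": [0.3,0,0],"twist": [0,0,0]}]'

```text
clock: 6.07
position: [0.4963, -0.0539, 0.1746]
tool_rot: [180.0, 0.0, -2.9]
ft_force: [0.3, -0.1, 0.9]
grip_width: -0.0002
gripper_force: 0.1
```

Call:
jog_arm --plan '[{"grip": -1,"xyz": [0.3,0,0],"twist": [0,0,0]},{"grip": -1,"xyz": [0.3,0,0],"twist": [0,0,0]},{"grip": -1,"xyz": [0.3,0,0],"twist": [0,0,0]},{"grip": -1,"xyz": [0.3,0,0],"twist": [0,0,0]},{"grip": -1,"xyz": [0.3,0,0],"twist": [0,0,0]},{"grip": -1,"xyz": [0.3,0,0],"twist": [0,0,0]}]'

```text
clock: 6.57
position: [0.5454, -0.0555, 0.1798]
tool_rot: [179.8, -0.6, -2.9]
ft_force: [-0.4, -4.6, 15.3]
grip_width: 0.0001
gripper_force: 0.4
```

```bash
python3 -c "
from h import *
woods()"
```

```text
top board 1653 top [ 0.609 -0.205  0.19 ] z [0.023 0.195] y [-0.267 -0.142]
top paddle 13 top [ 0.559 -0.007  0.062] z [0.031 0.066] y [-0.081 -0.001]
scene board 622 top [ 0.61  -0.206  0.188] z [0.026 0.192] y [-0.268 -0.141]
scene paddle 949 top [ 0.566 -0.057  0.206] z [0.027 0.209] y [-0.115  0.001]
6.6667 [ 0.5442 -0.0544  0.1775] [-0.69 -1.02  0.08]
```

The tool saw a brief 15 N upward force as the handle end rose under the finger roots. It has since dropped to about zero, and the paddle is upright (top x = 0.566, z = 0.208). I'll raise the tool about 13 mm before finishing the push.

Call:
jog_arm --plan '[{"grip": -1,"xyz": [0,0,0.3],"twist": [0,0,0]},{"grip": -1,"xyz": [0.1,0,0.2],"twist": [0,0,0]},{"grip": -1,"xyz": [0.3,0,0],"twist": [0,0,0]},{"grip": -1,"xyz": [0.3,0,0],"twist": [0,0,0]},{"grip": -1,"xyz": [0.3,0,0],"twist": [0,0,0]},{"grip": -1,"xyz": [0.3,0,0],"twist": [0,0,0]},{"grip": -1,"xyz": [0.2,0,0],"twist": [0,0,0]},{"grip": -1,"xyz": [0,0,0],"twist": [0,0,0]}]'

```text
clock: 7.33
position: [0.5794, -0.0537, 0.1869]
tool_rot: [-180.0, 0.0, -2.9]
ft_force: [0.6, 0.2, 0.6]
grip_width: -0.0
gripper_force: 0.0
```

```bash
python3 -c "
from h import *
woods()"
```

```text
top board 1650 top [ 0.609 -0.207  0.191] z [0.022 0.195] y [-0.267 -0.142]
top paddle 425 top [ 0.591 -0.105  0.13 ] z [0.021 0.129] y [-0.117  0.001]
scene board 577 top [ 0.61  -0.206  0.188] z [0.022 0.192] y [-0.269 -0.141]
scene paddle 298 top [ 0.618 -0.061  0.2  ] z [0.068 0.205] y [-0.118 -0.01 ]
7.4333 [ 0.5783 -0.0537  0.1868] [0.95 0.31 0.49]
```

The paddle's top is at x = 0.618, so it has tipped over. I'll back the arm off, raise it and check.

Call:
jog_arm --plan '[{"grip": -1,"xyz": [-0.4,0,0],"twist": [0,0,0]},{"grip": -1,"xyz": [-0.8,0,0],"twist": [0,0,0]},{"grip": -1,"xyz": [-0.8,0,0],"twist": [0,0,0]},{"grip": -1,"xyz": [-0.8,0,0],"twist": [0,0,0]},{"grip": -1,"xyz": [-0.8,0,0.4],"twist": [0,0,0]},{"grip": -1,"xyz": [-0.8,0,0.8],"twist": [0,0,0]},{"grip": -1,"xyz": [-0.8,-0.3,0.8],"twist": [0,0,0]},{"grip": -1,"xyz": [0,-0.8,0.8],"twist": [0,0,0]}]'

```text
clock: 8.1
position: [0.4434, -0.0794, 0.2569]
tool_rot: [-179.9, 0.2, -2.8]
ft_force: [0.6, -0.1, -0.4]
grip_width: 0.0001
gripper_force: 0.0
```

Call:
jog_arm --plan '[{"grip": -1,"xyz": [0,-0.8,0],"twist": [0,0,0]},{"grip": -1,"xyz": [0,-0.8,0],"twist": [0,0,0]},{"grip": -1,"xyz": [0,-0.8,0],"twist": [0,0,0]},{"grip": -1,"xyz": [0,-0.8,0],"twist": [0,0,0]},{"grip": -1,"xyz": [0,0,0],"twist": [0,0,0]},{"grip": -1,"xyz": [0,0,0],"twist": [0,0,0]},{"grip": -1,"xyz": [0,0,0],"twist": [0,0,0]}]'

```text
clock: 8.68
position: [0.4475, -0.1606, 0.2571]
tool_rot: [-180.0, 0.0, -3.0]
ft_force: [-0.5, 0.3, 0.3]
grip_width: 0.0002
gripper_force: 0.0
```

```bash
python3 -c "
from h import *
c=woods()
cv2.imwrite('pics/s3.png',cv2.resize(c['color'][150:400,180:450,::-1],None,fx=2,fy=2))"
```

```text
top board 1029 top [ 0.608 -0.204  0.191] z [0.068 0.197] y [-0.268 -0.145]
top paddle 1126 top [ 0.617 -0.06   0.201] z [0.022 0.205] y [-0.115 -0.   ]
scene board 569 top [ 0.61  -0.206  0.188] z [0.028 0.192] y [-0.267 -0.141]
scene paddle 306 top [ 0.618 -0.061  0.2  ] z [0.066 0.204] y [-0.118 -0.011]
8.7833 [ 0.4478 -0.1603  0.2571] [-0.71 -0.82 -0.54]
```

View pics/s3.png

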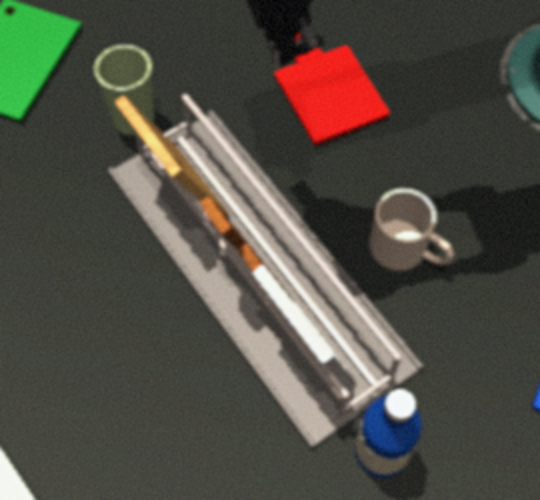

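The picture shows the board at (150,135), the paddle at (230,230) and the tray at (295,315), all leaning back in one line. The bystanders haven't moved and the robot is clear. I'm handing in.

```bash
python3 -c "
from workcell import robot
print(robot.job_done())"
```

```text
the job is handed in; nothing more can be done
None
```

Both boards now lean back on the rear wire in line with the tray, nothing else was disturbed, and the job was handed in at about 9 s with the robot clear; no verdict was returned.

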